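# Clamp the block, stopping at the clutch's first slip

### The arm

A 6-joint arm with a two-finger parallel gripper is mounted at the origin on a cart in front of the work surface, level with it; the furniture and walls round the work are solid. World frame = base frame: x ahead of the robot, y to its left, z up, the work surface at z = 0. Lengths are in mm, angles in rad, forces in N, time in s.
With the tool pointing down it reaches from about 325 to 875 mm from the base axis. Payload 4.4 kg.
Tool frame: the origin (TCP) lies on the centre line of the jaws, within the pads' length; the fingertips stand ahead of it and the grasp point (between the pads) lies 6 mm ahead of it (ctrl.tcp_to_tips is the z of the fingertips in the tool frame, in mm); z points along the fingers, y is the direction in which the jaws open and shut (so a half turn about z gives the same grasp; the last joint's range is limited). The gripper opens to 85 mm and grips with 20 to 120 N. Pads are 22 mm wide; open, the fingers measure 114 mm over their backs; the gripper's body (76 mm by 85 mm) begins 54 mm behind the grasp point. The pads swing forward as they close: fully open they stand 13 mm farther back than shut.
Start: joints at [1.119, 0.207, 1.542, -0, 1.393, -0.15], TCP at [170.922, 549.011, 256.282] pointing down, gripper open.
Joint ranges: [-2.73, 2.73], [-0.86, 2.22], [0.23, 2.46], [-1.11, 4.25], [0.08, 2.63], [-2.82, 2.82]. Speed limits (rad/s): [2.79, 2.79, 3.14, 3.14, 3.14, 3.14].

### API

Orientations are given as a 3x3 rotation matrix whose columns are the frame's x, y, z axes.
In Python, from plant import ctrl, sensors, optics gives the robot as it stands. Calls block until the motion is done:
- ctrl.move_ptp(position, orientation): joint-space move of the TCP to a pose.
- ctrl.move_l(position, rot=None, vel=150, threshold=None): straight line of the TCP; rot=None keeps the orientation; vel is the mean speed in mm/s. With threshold (N) it stops when the force on the tool has changed by that much, and returns True; else False.
- ctrl.set_joints(angles): joint-space move.
- ctrl.gripper_to(opening, force=None): finger opening in mm; force is the grip in N (None keeps the last); returns when the fingers have stopped.
- ctrl.hold(seconds).
- ctrl.solve_ik(position, orientation): joint angles nearest the present ones, or None.
- sensors.read_state(): the state.
- optics.grab_frame(name): name is "scene" or "side" or "wrist"; returns (picture, depth): 400x640x3 uint8, red, green, blue; 400x640 float32, mm along the optical axis (not along the pixel's ray), 0 where there is no reading.
- optics.camera_params(name): a dict with "mtx" (3x3 intrinsics, pixels), "R" (3x3) and "t" (3): a world point X has camera coordinates R X + t; the wrist camera has in their place "T_tool_cam" (4x4, takes a point from camera to tool coordinates, whose origin is the TCP and whose axes are the flange's). Camera axes: x right, y down, z forward; pixel columns grow to the right and rows downward; lengths in mm; the calibration is good to about 2 mm. The wrist camera is an equidistant fisheye: a pixel r from the principal point sees the ray r / f radians off the axis. A picture is of the moment at which its call begins: read the wrist's pose just before it. camera_params takes no time and is no camera call.
A pose or a line that the arm cannot do raises ctrl.MotionError and nothing moves.
- ctrl.finish_job(): hands the job in, once; it reports no verdict.
The state is a dict: "t": time; "q": joint angles; "qvel": joint speeds; "tau": joint torques, N m; "eef_pos": TCP position; "eef_rot": TCP orientation; "force": force on the tool from outside, world axes, zero at the start; "wrist_torque": the same for the moment, N m; "grip_width": finger opening in mm.
Only numpy, scipy, OpenCV 4.12 (cv2) and the standard library are available. Lean on these libraries where they do the work, as an engineer would, in place of code of your own. Each camera call takes 0.05 s, during which the arm holds its last target. There are 200 camera calls.

### The job

Clamp the hardwood block that lies in the nest of the blue hold-down clamp: swing the clamp's grey arm home over the block, then turn its red thumbscrew clockwise until its clutch slips for the first time and stop there at once, well before the knob has slipped an eighth of a turn. Then let go, with the foot tight on the block, the arm home, the block still in its nest and everything else left as it was.

Things in the scene. Friction and masses are not known exactly. Their poses are not given: they have to be found in the camera images.
- clamp: The blue hold-down clamp, fixed to the bench: base plate 160 (x) x 120 (y) x 14 mm, origin at the centre of its underside, z up, local -x is its front. A post 28 mm thick stands at local x = +55 mm and carries the grey swing arm (hub top 85 mm above the bench). The nest for the block (dark rails 8 mm high) is centred at local x = -35 mm, y = 0.
- block: Dark hardwood block 45 (x) x 90 (y) x 30 mm, origin at the centre of its underside, lying loose in the clamp's nest (2 mm play all round), underside 14 mm and top 44 mm above the bench.
- pivot (a point): Point on the vertical hinge axis of the swing arm, on the post, 66 mm above the bench.
- swing_arm (a joint): Hinge of the grey arm, rad. 0 = home at its stop, arm along the clamp's local -x, foot over the block's middle; + = swung out, anticlockwise from above (1.57: along local -y), so it closes clockwise. Starts 0.7 to 1.2 out; stiff, about 3 N at the thumbscrew, and stays where left. Bar 22 mm wide, 66 to 78 mm above the bench, 90 mm from hinge axis to thumbscrew axis.
- knob_grip (a point): Point on the thumbscrew's vertical axis at grip height, 109 mm above the bench; moves with the arm. The red ribbed round knob, 36 mm across, 92 to 120 mm above the bench, keeps its height and can be gripped at any yaw. Holding it at a fixed yaw while the arm swings home turns the screw back by the angle swung (it has room for 2 rad).
- foot: Black round pressure foot 24 mm across under the screw, origin at the centre of its underside. Turning the knob clockwise (from above) lowers it 3.5 mm per rad; it starts 3 to 8 mm above the level of the block's top. The knob drags with about 0.14 N m (0.12 held still) while the foot runs free, and is slightly springy in rotation (about 1.2 N m/rad: it springs back 0.1 to 0.2 rad when let go).
- telltale (a joint): Yellow tell-tale pin in the knob's top that records clutch slip: rises 0.2 mm per rad of clockwise slip from 0 (m), too fine to see or read; feel the torque instead. Must end between 0.02 and 0.16 mm (0.1 to 0.8 rad). Once the foot meets the block the torque climbs from 0.14 N m; within some 0.3 rad the clutch slips at about 0.25 N m and stays there. This takes 1 to 4 rad of turning in all.
- screw_jar: Glass jar of screws with a red lid, 70 mm across, 91 mm tall, origin under its centre; a bystander.
- sanding_block: Cork sanding block 65 x 112 x 36 mm, origin under its centre; a bystander.
- tape_measure: Yellow tape measure 33 x 81 x 66 mm, origin under its centre; a bystander.
- chisel: Chisel with a yellow handle, 260 mm long, origin under its centre; a bystander.

How it is judged:
By the outcome, as a careful person would: the job done as asked, in the order asked, and still so for the second after the job is handed in, with the robot touching nothing.
It also fails if it takes over 64 s, if anything falls off the work surface, if the arm or the gripper's body presses on something with over 40 N, if the wrist force passes 120 N, or if a joint passes its speed limit or range.

## Working session

There is one attempt and no reset: what is moved stays moved. The work goes in short steps, each a Python script; the robot and the scene stay as the last script left them, time stands still between calls to the robot, and variables do not carry over. Pictures are saved under pics/ and viewed, about 8 in all and at most 12, crops included, and the job is handed in when it is done.

```bash
ls; mkdir -p pics
python3 - <<'E'
from plant import ctrl,sensors,optics
import cv2,numpy as np
for n in("scene","side"):
    p,d=optics.grab_frame(n); cv2.imwrite(f"pics/{n}0.png",p[...,::-1]); np.save(f"pics/{n}0.npy",d)
    c=optics.camera_params(n); print(n,c["mtx"].tolist(),np.round(c["R"],3).tolist(),c["t"])
s=sensors.read_state(); print(s, ctrl.tcp_to_tips)
print(optics.camera_params("wrist"))
E
```

```text
pics
scene [[361.1422013889061, 0.0, 312.2511080990179], [0.0, 361.1422013889061, 195.5767437193181], [0.0, 0.0, 1.0]] [[-0.848, -0.529, -0.004], [-0.389, 0.629, -0.673], [0.359, -0.569, -0.74]] [391.58810089 309.72987579 679.75740172]
side [[451.3811300163795, 0.0, 307.18010985989577], [0.0, 451.3811300163795, 206.58393360726043], [0.0, 0.0, 1.0]] [[0.852, -0.522, 0.023], [-0.231, -0.416, -0.879], [0.469, 0.744, -0.475]] [-476.71253573  158.77358038  720.94997644]
{'t': 0.1, 'q': array([ 1.11851358e+00,  2.07364591e-01,  1.54283297e+00,  1.44440619e-05,
        1.39348554e+00, -1.50539757e-01]), 'qvel': array([ 0.00365355, -0.0015039 , -0.0030734 , -0.00012451, -0.00242882,
        0.00018846]), 'tau': array([-7.89944170e-04, -3.84094620e+01, -2.92549700e+01, -2.65354847e-04,
        4.87878453e-03, -2.31709606e-05]), 'eef_pos': array([170.62893268, 548.43417695, 255.21451157]), 'eef_rot': array([[-9.54819036e-01,  2.97186389e-01, -9.26355997e-04],
       [ 2.97187653e-01,  9.54817253e-01, -1.87404514e-03],
       [ 3.27559980e-04, -2.06467554e-03, -9.99997815e-01]]), 'force': array([-0.08675526,  0.016426  , -0.42574565]), 'wrist_torque': array([-0.02739551, -0.01518212, -0.03568225]), 'grip_width': 85.5368439949015} 25.0
{'mtx': array([[309.70691629,   0.        , 317.99514294],
       [  0.        , 309.70691629, 200.97832814],
       [  0.        ,   0.        ,   1.        ]]), 'T_tool_cam': array([[-7.50497384e-05, -9.49173759e-01, -3.14752552e-01,
         8.09349132e+01],
       [ 9.99999956e-01,  1.94175154e-05, -2.96996262e-04,
        -1.33284307e-01],
       [ 2.88012771e-04, -3.14752560e-01,  9.49173716e-01,
        -1.19075765e+02],
       [ 0.00000000e+00,  0.00000000e+00,  0.00000000e+00,
         1.00000000e+00]])}
```

View pics/scene0.png

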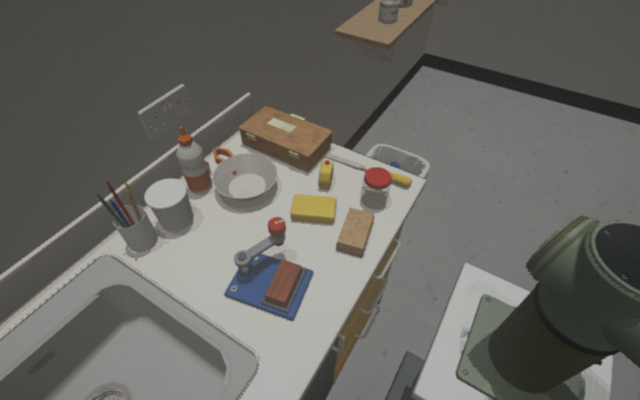

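View pics/side0.png

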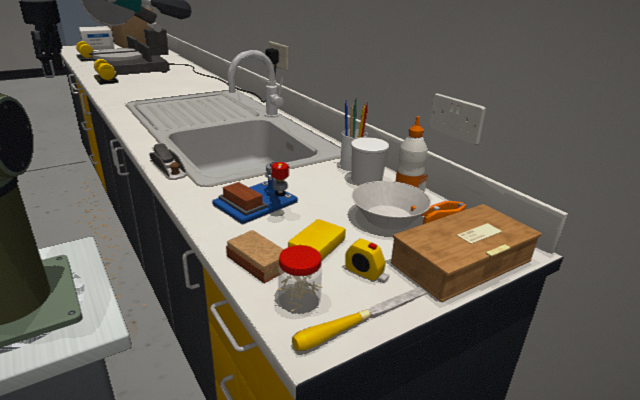

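The scene view has the clamp hub at about (243,258), the knob at (277,226) and the block at (284,284). In the side view the knob is at (280,172) and the block at (242,195). Next I'll enlarge both.

Run:
```python
import cv2,numpy as np
a=cv2.imread("pics/scene0.png")[210:325,215:325]; b=cv2.imread("pics/side0.png")[150:230,205:305]
a=cv2.resize(a,None,fx=5,fy=5,interpolation=cv2.INTER_CUBIC)[:, :]
b=cv2.resize(b,None,fx=5,fy=5,interpolation=cv2.INTER_CUBIC)
cv2.imwrite("pics/a1.png",a);cv2.imwrite("pics/b1.png",b)
```

```text
(no output)
```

View pics/a1.png

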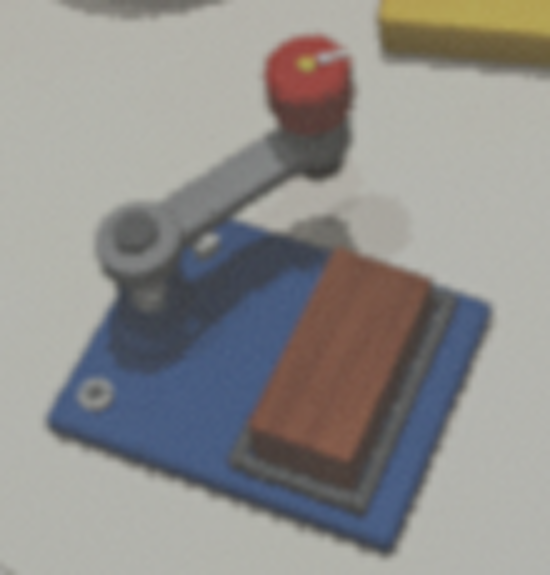

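View pics/b1.png

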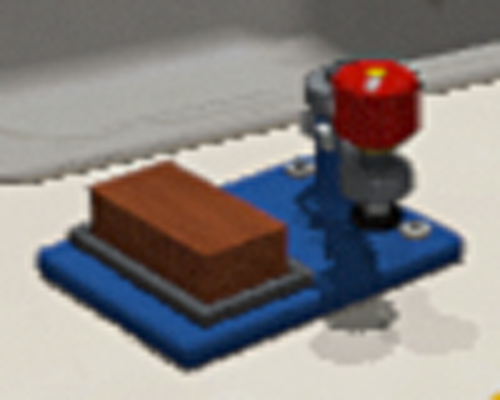

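Crop a1 (scene) shows the knob top at (307,62), hub top at (136,228), block-top corners at (343,250), (432,285), (352,462) and (252,428), and plate corners at (490,303) and (390,540). Crop b1 (side) shows the knob top at (376,75), block-top corners at (90,188), (170,162), (287,232) and (207,257), and plate corners at (40,255), (188,358) and (462,240).

```bash
cat > geo.py <<'E'
import numpy as np
from plant import optics
C={n:optics.camera_params(n) for n in("scene","side")}
def px(n,uv):
    o=(215,210) if n=="scene" else (205,150)
    return (np.array(uv,float)+.5)/5-.5+o
def ray(n,p):
    c=C[n]; d=np.linalg.inv(c["mtx"])@[p[0],p[1],1]; return -c["R"].T@c["t"], c["R"].T@d
def onz(n,p,z):
    o,d=ray(n,p); return o+d*(z-o[2])/d[2]
def tri(pa,pb):
    oa,da=ray("scene",pa); ob,db=ray("side",pb)
    A=np.c_[da,-db]; k=np.linalg.lstsq(A,ob-oa,rcond=None)[0]
    x,y=oa+k[0]*da, ob+k[1]*db; return (x+y)/2,np.linalg.norm(x-y)
E
python3 - <<'E'
from geo import *
np.set_printoptions(precision=1,suppress=True)
k=tri(px("scene",(307,62)),px("side",(376,75))); print("knobtop",k)
A=[(343,250),(432,285),(352,462),(252,428)];B=[(90,188),(170,162),(287,232),(207,257)]
PA=[onz("scene",px("scene",a),44) for a in A];PB=[onz("side",px("side",b),44) for b in B]
print(np.array(PA),np.array(PB),sep="\n")
print("means",np.mean(PA,0),np.mean(PB,0))
print("plate",[onz("scene",px("scene",a),14) for a in[(52,418),(230,222),(490,303),(390,540)]],[onz("side",px("side",b),14) for b in[(40,255),(188,358),(462,240)]])
print("hub",onz("scene",px("scene",(136,228)),85), tri(px("scene",(136,228)),px("side",(325,82))))
for a in A:
  print([ (np.round(t[0],1),round(t[1],1)) for b in B for t in [tri(px("scene",a),px("side",b))] if t[1]<6])
E
```

```text
knobtop (array([519.1,  47.7, 121.8]), np.float64(2.0162597602759456))
[[487.7  76.1  44. ]
 [445.6  70.4  44. ]
 [428.6 154.2  44. ]
 [470.9 163.4  44. ]]
[[429.5 155.   44. ]
 [472.  162.9  44. ]
 [487.5  73.2  44. ]
 [447.4  68.7  44. ]]
means [458.2 116.   44. ] [459.1 114.9  44. ]
plate [array([556.9, 193.5,  14. ]), array([552.6,  76.7,  14. ]), array([429.6,  49.8,  14. ]), array([406.5, 162.5,  14. ])] [array([405.2, 159.6,  14. ]), array([425.2,  42.3,  14. ]), array([580.1,  79.8,  14. ])]
hub [548.6 132.   85. ] (array([543.1, 133.8,  84. ]), np.float64(10.916229698711806))
[(array([488.4,  75.5,  42.7]), np.float64(0.3))]
[(array([446.9,  69.6,  43.2]), np.float64(1.8))]
[(array([428.9, 154.2,  44.3]), np.float64(0.7))]
[(array([471.6, 163.1,  43.7]), np.float64(1.1))]
```

The block centre is at (458.7, 115.5), with a triangulated top of 43 to 44 mm, and the clamp yaw is about 11°. That puts the pivot at about (547, 132.7). The knob is at (519, 48), 89.5 mm from the pivot, so q≈1.06. I'll check these with the wrist camera from above the knob.

```bash
cat > h.py <<'E'
import numpy as np
from plant import ctrl,sensors,optics
np.set_printoptions(precision=2,suppress=True)
def Rd(phi):
    c,s=np.cos(phi),np.sin(phi); return np.array([[c,s,0],[s,-c,0],[0,0,-1.]])
def st(msg=""):
    s=sensors.read_state(); print(msg,"t",round(s["t"],2),"p",s["eef_pos"],"F",s["force"],"Mz",round(s["wrist_torque"][2],3),"w",round(s["grip_width"],1),"q6",round(s["q"][5],3)); return s
def wray(uv,s):
    c=optics.camera_params("wrist"); m=c["mtx"]; d=(np.array(uv)-[m[0,2],m[1,2]])/m[0,0]; r=np.linalg.norm(d)
    v=np.r_[d/r*np.sin(r),np.cos(r)]; T=c["T_tool_cam"]
    return s["eef_pos"]+s["eef_rot"]@T[:3,3], s["eef_rot"]@T[:3,:3]@v
def wonz(uv,s,z):
    o,d=wray(uv,s); return o+d*(z-o[2])/d[2]
E
python3 - <<'E'
from h import *
import cv2,pickle
for i,p in enumerate([(519,48,240),(490,75,240)]):
    ctrl.move_ptp(np.array(p,float),Rd(1.253)); s=st()
    im,d=optics.grab_frame("wrist"); cv2.imwrite(f"pics/w{i}.png",im[...,::-1]); pickle.dump((s,d),open(f"pics/w{i}.pkl","wb"))
    h=cv2.cvtColor(im,cv2.COLOR_RGB2HSV); m=((h[...,0]<8)|(h[...,0]>172))&(h[...,1]>170)&(h[...,2]>90)
    n,l,stt,c=cv2.connectedComponentsWithStats(m.astype(np.uint8)); j=1+np.argmax(stt[1:,4]); print(stt[j],c[j],wonz(c[j],s,120))
a,b=[cv2.imread(f"pics/w{i}.png")[:400,100:500] for i in(0,1)]
cv2.imwrite("pics/w01.png",np.hstack([a,b]))
E
```

```text
t 2.28 p [518.95  48.85 240.06] F [-0.63 -0.16 -0.32] Mz -0.008 w 85.7 q6 0.244
[316 195  24  28 379] [328.1  209.27] [524.98  40.81 120.  ]
 t 2.62 p [489.09  76.39 239.91] F [-0.33 -0.32  0.29] Mz 0.005 w 85.1 q6 0.295
[ 341  201   42   40 1073] [362.08 219.66] [519.42  50.69 120.  ]
```

View pics/w01.png

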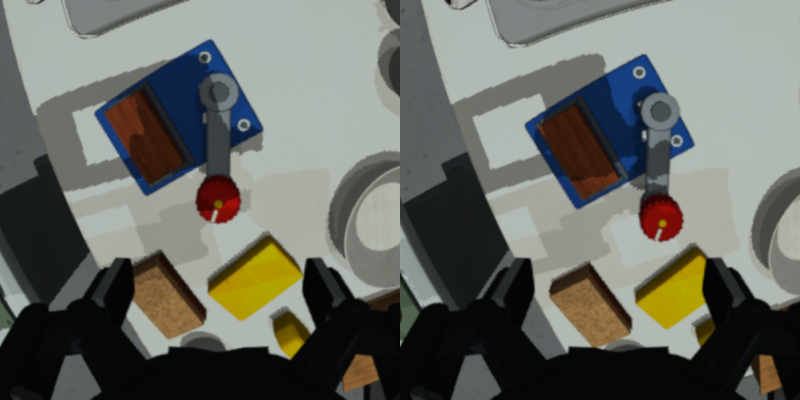

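In the wrist pair, the yellow pin is at (318,204) and (362,224) in full-frame pixels, and the hub top at (318,93) and (360,111).

Run:
```python
from h import *
import pickle
S=[pickle.load(open(f"pics/w{i}.pkl","rb"))[0] for i in(0,1)]
for n,uv,z in(("pin",[(318,204),(362,224)],121),("hub",[(318,93),(360,111)],85),("blockc",None,44)):
    if uv is None: continue
    print(n,[wonz(u,s,z) for u,s in zip(uv,S)])
    (oa,da),(ob,db)=[wray(u,s) for u,s in zip(uv,S)]
    k=np.linalg.lstsq(np.c_[da,-db],ob-oa,rcond=None)[0]; print((oa+k[0]*da+ob+k[1]*db)/2)
```

```text
pin [array([518.63,  48.07, 121.  ]), array([518.31,  47.35, 121.  ])]
[518.52  48.2  122.25]
hub [array([546.45, 133.  ,  85.  ]), array([546.69, 134.43,  85.  ])]
[546.9  133.61  79.82]
```

Everything agrees: knob at (518.5, 48), pivot at (546.9, 133.2), radius 89.9 mm. I'll cage the knob loosely and sweep the arm home, turning the tool with it.

```bash
cat >> h.py <<'E'
P=np.array([546.9,133.2]); TH0=4.391
def pt(th,z=115.,r=90): return np.r_[P+r*np.array([np.cos(th),np.sin(th)]),z]
E
python3 - <<'E'
from h import *
ctrl.move_ptp(pt(TH0,170),Rd(TH0-np.pi)); ctrl.gripper_to(48,30); st("above")
print("touch",ctrl.move_l(pt(TH0),vel=80,threshold=8)); st("down")
th=TH0
while th>3.5:
    th-=0.16; ctrl.move_l(pt(th),Rd(th-np.pi),vel=50); st(f"{th:.2f}")
for _ in range(10):
    th-=0.04
    hit=ctrl.move_l(pt(th),Rd(th-np.pi),vel=25,threshold=9); s=st(f"{th:.2f} {hit}")
    if hit: break
E
```

```text
above t 3.54 p [518.71  48.05 170.83] F [-1.03  0.39 -0.16] Mz 0.041 w 47.8 q6 0.247
touch False
down t 4.38 p [518.89  47.78 115.26] F [ 1.16  0.9  -0.48] Mz 0.002 w 48.0 q6 0.247
4.23 t 4.82 p [506.03  53.35 115.91] F [ 0.54 -0.4   0.42] Mz 0.032 w 47.8 q6 0.415
4.07 t 5.26 p [493.34  61.02 115.22] F [ 0.49 -0.59  0.8 ] Mz 0.004 w 47.9 q6 0.588
3.91 t 5.7 p [482.11  70.6  114.86] F [ 0.31 -0.32  0.78] Mz -0.052 w 48.2 q6 0.767
3.75 t 6.14 p [472.86  81.72 114.8 ] F [ 0.09 -0.87 -0.15] Mz 0.051 w 48.1 q6 0.95
3.59 t 6.58 p [465.67  94.1  114.85] F [ 0.16  0.47 -0.13] Mz -0.01 w 48.0 q6 1.136
3.43 t 7.03 p [460.59 107.51 114.93] F [-1.    0.15 -0.79] Mz -0.011 w 47.8 q6 1.325
3.39 False t 7.32 p [459.81 110.68 114.99] F [ 1.08 -2.41 -0.41] Mz -0.057 w 48.0 q6 1.373
3.35 False t 7.61 p [458.86 114.38 114.97] F [ 1.   -2.13 -1.1 ] Mz -0.037 w 48.0 q6 1.421
3.31 False t 7.9 p [458.09 118.09 114.98] F [ 0.17 -2.27  0.45] Mz 0.027 w 47.9 q6 1.469
3.27 False t 8.19 p [457.56 121.66 114.99] F [-0.67 -1.31 -0.88] Mz 0.034 w 48.2 q6 1.517
3.23 True t 8.4 p [457.83 122.32 114.86] F [ 0.33 -2.49  2.13] Mz 0.035 w 47.8 q6 1.563
```

Run:
```python
from h import *
s=st(); th=3.23
p=s["eef_pos"].copy()
hit=ctrl.move_l(pt(th-0.06),vel=15,threshold=9); st(str(hit))
F=[]
for _ in range(10): ctrl.hold(0.02); F.append(sensors.read_state()["force"])
print(np.mean(F,0))
import cv2
im,d=optics.grab_frame("side"); a=cv2.resize(im[150:230,190:310],None,fx=4,fy=4,interpolation=cv2.INTER_CUBIC)
im,d=optics.grab_frame("scene"); b=cv2.resize(im[210:330,215:325],None,fx=4,fy=4,interpolation=cv2.INTER_CUBIC)
o=np.zeros((480,920,3),np.uint8); o[:320,:480]=a; o[:,480:]=b; cv2.imwrite("pics/home.png",cv2.resize(o[...,::-1],(800,417)))
```

```text
t 8.4 p [457.83 122.32 114.86] F [ 0.33 -2.49  2.13] Mz 0.035 w 47.8 q6 1.563
True t 8.72 p [457.86 122.33 114.74] F [ 1.51 -2.45  1.21] Mz -0.009 w 48.3 q6 1.568
[ 0.93 -2.6   1.14]
```

View pics/home.png

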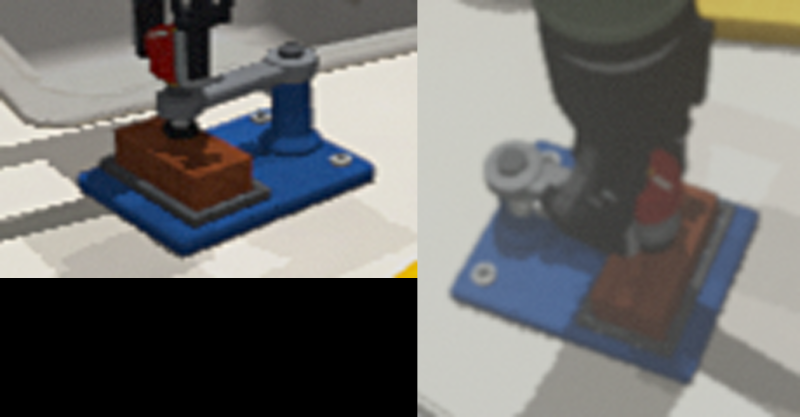

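The arm is home: the foot sits over the block's middle and two pushes hit the stop without any motion. Next I'll centre on the knob, rewind the wrist, grip it and start turning while averaging the torque.

```bash
cat >> h.py <<'E'
def avg(n=12,dt=0.01):
    A=[]
    for _ in range(n):
        ctrl.hold(dt); s=sensors.read_state(); A.append(np.r_[s["wrist_torque"][2],s["tau"][5],s["force"],s["q"][5],s["grip_width"],s["eef_pos"]])
    A=np.array(A); return A.mean(0),A.std(0),s
def turn(dq):
    q=np.array(TG()); q[5]+=dq; ctrl.set_joints(q); open("tgt","w").write(" ".join(map(repr,map(float,q))))
def TG(): return [float(x) for x in open("tgt").read().split()]
E
python3 - <<'E'
from h import *
s=sensors.read_state(); C=np.array([458.5,116.4,115.])
ctrl.move_l(C,Rd(3.329-np.pi),vel=40); ctrl.gripper_to(60)
q=np.array(ctrl.solve_ik(C,Rd(3.329-np.pi))); print(q)
q[5]=-2.65; ctrl.set_joints(q); open("tgt","w").write(" ".join(map(repr,map(float,q))))
st("rewound"); m,sd,_=avg(20); print("base",m,"sd",sd[:5])
ctrl.gripper_to(30,40); st("grip"); m,sd,_=avg(20); print("grip",m)
for i in range(5):
    turn(0.06); m,sd,s=avg(12); print(round(s["t"],2),m)
E
```

```text
[ 0.07  0.16  1.91 -0.    1.06  1.45]
rewound t 12.97 p [458.48 116.41 114.99] F [ 0.04 -0.08  0.48] Mz 0.002 w 60.1 q6 -2.65
base [  0.01   0.     0.08  -0.04   0.08  -2.65  59.96 458.5  116.4  115.  ] sd [0.03 0.   0.44 0.44 0.55]
grip t 13.47 p [459.04 116.22 115.39] F [ 0.59 -1.47  1.6 ] Mz -0.025 w 35.2 q6 -2.65
grip [  0.01  -0.     0.86  -1.48   1.75  -2.65  34.93 459.04 116.2  115.37]
13.98 [  0.07   0.08   1.4   -2.13   2.89  -2.59  34.99 459.03 116.23 115.35]
14.33 [  0.12   0.13   1.76  -2.89   3.62  -2.53  34.91 459.01 116.25 115.32]
14.68 [  0.12   0.14   2.48  -3.56   4.37  -2.47  34.86 459.   116.27 115.31]
15.03 [  0.13   0.13   2.87  -3.84   5.12  -2.41  34.96 458.98 116.28 115.29]
15.38 [  0.13   0.14   2.88  -3.69   5.14  -2.35  34.92 458.98 116.29 115.28]
```

The joint-6 torque is clean: free drag is about 0.135 N m and side forces are small. I'll carry on turning until the torque climbs.

Run:
```python
from h import *
L=[]
for i in range(70):
    turn(0.06); m,sd,s=avg(6); L.append(m[1])
    if i%5==0 or m[1]>.155: print(round(s["t"],2),"q6",round(m[5],3),"tau",round(m[1],4),"Mz",round(m[0],3),"F",m[2:5],"w",m[6])
    if m[1]>0.19 or m[5]>2.65: break
print(np.round(L,3))
```

```text
15.68 q6 -2.291 tau 0.1445 Mz 0.127 F [ 3.07 -3.88  4.92] w 34.95047734907311
17.18 q6 -1.991 tau 0.1445 Mz 0.12 F [ 3.15 -3.65  5.18] w 34.94335414105591
18.68 q6 -1.691 tau 0.1446 Mz 0.138 F [ 3.33 -3.9   5.12] w 34.9498266237296
20.18 q6 -1.391 tau 0.1447 Mz 0.118 F [ 3.24 -3.55  4.82] w 34.97498534269491
21.68 q6 -1.091 tau 0.1448 Mz 0.137 F [ 2.87 -3.39  5.28] w 34.95592593953169
23.18 q6 -0.791 tau 0.145 Mz 0.135 F [ 3.3  -3.74  4.99] w 34.94975419904113
24.68 q6 -0.492 tau 0.1724 Mz 0.143 F [ 2.95 -3.28  5.41] w 35.123902925134615
24.98 q6 -0.432 tau 0.1963 Mz 0.166 F [ 3.26 -3.66  5.5 ] w 34.84207626842975
[0.14 0.14 0.14 0.14 0.14 0.14 0.14 0.14 0.14 0.14 0.14 0.14 0.14 0.14
 0.14 0.14 0.14 0.14 0.14 0.14 0.14 0.14 0.14 0.14 0.14 0.14 0.14 0.14
 0.14 0.15 0.17 0.2 ]
```

The foot met the block at q6≈-0.53. I'll use finer steps and stop after the torque plateaus.

Run:
```python
from h import *
prev=0.1963; flat=0
for i in range(10):
    turn(0.05); m,sd,s=avg(8); d=m[1]-prev; prev=m[1]
    print(round(s["t"],2),"q6",round(m[5],3),"tau",round(m[1],4),"Mz",round(m[0],3),"F",m[2:5])
    flat = flat+1 if d<0.006 else 0
    if flat>=3: break
```

```text
25.3 q6 -0.382 tau 0.2128 Mz 0.207 F [ 3.21 -3.49  5.84]
25.62 q6 -0.332 tau 0.2328 Mz 0.231 F [ 2.88 -3.37  5.66]
25.93 q6 -0.282 tau 0.2507 Mz 0.265 F [ 2.71 -3.35  6.03]
26.25 q6 -0.232 tau 0.2533 Mz 0.252 F [ 2.81 -3.41  5.59]
26.57 q6 -0.182 tau 0.2535 Mz 0.231 F [ 2.86 -3.18  5.72]
26.88 q6 -0.132 tau 0.2535 Mz 0.232 F [ 3.1  -3.76  5.96]
```

The clutch slipped from q6≈-0.28, with the torque flat at 0.2535. That is about 0.15 rad of slip, so I'll add 0.08 rad of margin, then let go and retreat.

Run:
```python
from h import *
turn(0.08); m,sd,s=avg(8); print(m)
ctrl.gripper_to(62); st("open")
p=sensors.read_state()["eef_pos"]
ctrl.move_l(np.r_[p[:2],200],vel=120); st("up")
ctrl.move_ptp(np.array([330,150,300.]),Rd(1.9)); st("away")
import cv2
im,d=optics.grab_frame("side"); a=cv2.resize(im[140:240,180:320],None,fx=2.8,fy=2.8,interpolation=cv2.INTER_CUBIC)
im,d=optics.grab_frame("scene"); b=cv2.resize(im[210:330,215:325],None,fx=3.5,fy=3.5,interpolation=cv2.INTER_CUBIC)
o=np.zeros((420,800,3),np.uint8); o[:a.shape[0],:a.shape[1]]=a; o[:,400:400+b.shape[1]]=b; cv2.imwrite("pics/end.png",o[...,::-1])
```

```text
[  0.23   0.26   3.12  -3.65   6.14  -0.05  35.03 459.12 116.4  115.47]
open t 27.57 p [457.15 116.7  114.03] F [-0.46  0.28 -0.41] Mz 0.016 w 62.3 q6 -0.05
up t 28.43 p [456.49 116.68 199.24] F [-0.5  -0.7  -0.42] Mz -0.011 w 62.0 q6 -0.049
away t 29.13 p [330.12 149.86 299.12] F [-0.37  0.74 -0.46] Mz 0.066 w 62.3 q6 -0.142
```

View pics/end.png

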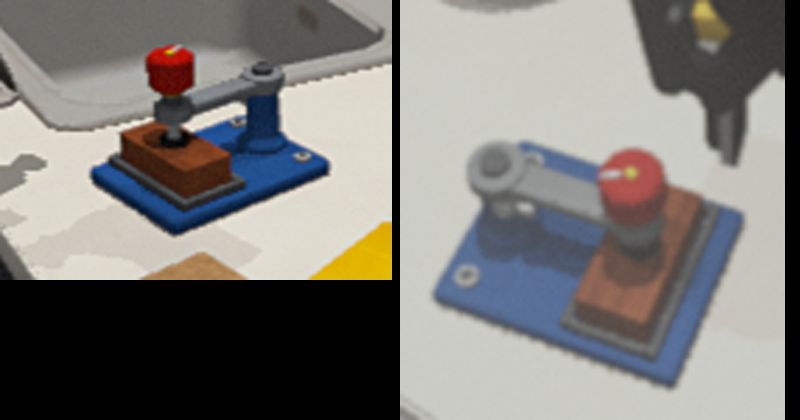

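The foot is down on the middle of the block, the block is in its nest and the gripper is clear. I'll do a quick numeric check of the pin (scene (280.6,259.1), side (240.4,157.9)) and hand in.

Run:
```python
from geo import *; from h import *
k,e=tri((280.6,259.1),(240.4,157.9)); v=k[:2]-P; print(k,e,"arm th",np.arctan2(v[1],v[0])%(2*np.pi),np.linalg.norm(v))
ctrl.finish_job(); st()
```

```text
[459.64 116.08 123.08] 0.062230294679473094 arm th 3.335371644420082 88.92345685281656
the job is handed in; nothing more can be done
the job is handed in; nothing more can be done
```

The block is clamped and the job is handed in. The arm is home, the foot is tight on the block, and the thumbscrew was stopped shortly after its first clutch slip.

- **Swing:** I caged the knob loosely between the jaws and swung the arm home from about 1.06 rad out. Two pushes met the stop with no further motion.
- **Tightening:** I gripped the knob and turned it about 2.6 rad clockwise, watching the joint-6 torque. It ran free at 0.145 N m and began to climb about 2.1 rad in. It levelled off at 0.2535 N m near q6 = -0.28. I stopped about 0.23 rad of slip later, inside the 0.1 to 0.8 rad window. That slip is inferred from the wrist angle, because the tell-tale cannot be read.
- **Time and force:** I let go and moved clear by about 29 s. Forces read about 8 N at most. The moves against the stop were set to halt at a 9 N change.
- **Last checks:** The final pictures show the foot on the block's middle and the block in its nest. The pin triangulates to (459.6, 116.1), which puts the arm at 3.335 rad. I had estimated home at 3.33 to 3.34 rad.
- **Disagreements:** The pin's height measured 123 mm against about 121 mm expected, and its radius 88.9 mm against 90 mm. Both are within the 2 mm calibration. The wrist torque sensor was noisier than the joint torque but agreed with it to within 0.03 N m.
- **Not checked:** I did not re-measure the bystander objects. The gripper worked only around the knob and, by the forces read, touched nothing else.

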